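# Sort tins, moulds and scraper into their trays

## Task

Sort the mixed pieces lying on the near side of the bench into their trays: the two round tins upright into the two round wells of the rack, one in each; the two square moulds upright into the two square cells of the divided tray, one in each; and the scraper flat and lengthwise in the middle of the long tray. Every piece must sit right down on the floor of its place, released and at rest, and the steel bowl and the tape roll must stay where they are.

Things in the scene. Friction and masses are not known exactly. Their poses are not given: they have to be found in the camera images.
- tin_a: Round lidded steel sample tin, cylinder 48 mm across (its lid, the top 12 mm, 50 mm), 40 mm high, about 70 g. Loose, stands upright on the bench near the robot. Origin: centre of its underside; z up. The two tins are alike.
- tin_b: Round lidded steel sample tin, cylinder 48 mm across (its lid, the top 12 mm, 50 mm), 40 mm high, about 70 g. Loose, stands upright on the bench near the robot. Origin: centre of its underside; z up. The two tins are alike.
- mould_a: Square steel food mould: an upright open frame without bottom or top, 46 x 46 mm outside, 40 mm high, walls 4 mm, about 90 g. Loose, stands on the bench near the robot. Origin: centre of its lower edge plane; x and y square to its sides; z up. The two moulds are alike.
- mould_b: Square steel food mould: an upright open frame without bottom or top, 46 x 46 mm outside, 40 mm high, walls 4 mm, about 90 g. Loose, stands on the bench near the robot. Origin: centre of its lower edge plane; x and y square to its sides; z up. The two moulds are alike.
- scraper: Scraper lying flat on the bench, 164 mm long, about 80 g: black handle 22 mm wide, 18 mm high (x = -82 to +30 mm) and at its +x end a flat steel blade 52 mm long, 46 mm wide, 4 mm thick. Origin: on the underside at mid-length, below the handle near the centre of mass; grip across the handle there. x along it to the blade, y across, z up.
- rack: Fixed aluminium tin rack: a plate 90 (x) x 160 (y) x 14 mm high with two round wells 64 mm across, centred at x = 0, y = -38 and +38 mm; the well floors are 4 mm above the bench, so wells are 10 mm deep. Origin: centre of its underside; y along its long side, z up.
- cell_tray: Fixed aluminium divided tray, 76 (x) x 148 (y) x 16 mm high outside, walls, divider and floor 4 mm thick; the divider makes two square cells about 68 x 68 mm, centred at x = 0, y = -36 and +36 mm, floor 4 mm above the bench. Origin: centre of its underside; y along its long side, z up.
- long_tray: Fixed aluminium long tray without divider, 98 (x) x 210 (y) x 16 mm high outside, walls and floor 4 mm thick (inside 90 x 202 mm). Origin: centre of its underside; y along its long side, z up.
- bowl: Bystander: loose steel bowl 110 mm across, 45 mm high, at the far left or far right of the work. Origin: centre of its underside. Leave it alone.
- tape: Bystander: loose roll of clear tape, ring 90 mm across, 24 mm high, lying flat at the other side of the work. Origin: centre of its underside. Leave it alone.

How it is judged (in metres and radians):
At the end, for the whole second after the job is handed in: Along tray axes: tins within 12 mm of one well centre each, moulds within 15 mm of one cell centre each, undersides below 8 mm, upright within 0.1 rad; scraper origin within 30 mm of the long tray's middle, below 9 mm, flat within 0.08, lengthwise within 0.4 rad; all slower than 0.02 m/s (((x of tin_a in the frame of rack between -0.012 and 0.012 m and y of tin_a in the frame of rack between 0.026 and 0.05 m and z of each of tin_a, tin_b in the frame of rack below 0.008 m and angle between each of tin_a, tin_b's own z axis and vertical below 0.1 rad and x of tin_b in the frame of rack between -0.012 and 0.012 m and y of tin_b in the frame of rack between -0.05 and -0.026 m) or (x of tin_a in the frame of rack between -0.012 and 0.012 m and y of tin_a in the frame of rack between -0.05 and -0.026 m and z of each of tin_a, tin_b in the frame of rack below 0.008 m and angle between each of tin_a, tin_b's own z axis and vertical below 0.1 rad and x of tin_b in the frame of rack between -0.012 and 0.012 m and y of tin_b in the frame of rack between 0.026 and 0.05 m)) and ((x of mould_a in the frame of cell_tray between -0.015 and 0.015 m and y of mould_a in the frame of cell_tray between 0.021 and 0.051 m and z of each of mould_a, mould_b in the frame of cell_tray below 0.008 m and angle between each of mould_a, mould_b's own z axis and vertical below 0.1 rad and x of mould_b in the frame of cell_tray between -0.015 and 0.015 m and y of mould_b in the frame of cell_tray between -0.051 and -0.021 m) or (x of mould_a in the frame of cell_tray between -0.015 and 0.015 m and y of mould_a in the frame of cell_tray between -0.051 and -0.021 m and z of each of mould_a, mould_b in the frame of cell_tray below 0.008 m and angle between each of mould_a, mould_b's own z axis and vertical below 0.1 rad and x of mould_b in the frame of cell_tray between -0.015 and 0.015 m and y of mould_b in the frame of cell_tray between 0.021 and 0.051 m)) and x of scraper in the frame of long_tray between -0.03 and 0.03 m and y of scraper in the frame of long_tray between -0.03 and 0.03 m and z of scraper in the frame of long_tray below 0.009 m and angle between scraper's own z axis and vertical below 0.08 rad and angle between the x axis of scraper and the y axis of long_tray, either way round below 0.4 rad and linear speed of each of tin_a, tin_b, mould_a, mould_b, scraper below 0.02 m/s); the robot touches nothing.
It fails at once if the steel bowl was shifted more than 20 mm (distance of bowl from where it was at the start of the episode above 0.02 m).
It fails at once if the tape roll was shifted more than 20 mm (distance of tape from where it was at the start of the episode above 0.02 m).
It also fails if it takes over 112 s, if anything falls off the work surface, if the arm or the gripper's body presses on something with over 40 N, if the wrist force passes 120 N, or if a joint passes its speed limit or range.

## Robot

A 6-joint arm with a two-finger parallel gripper is mounted at the origin on the work surface. World frame = base frame: x ahead of the robot, y to its left, z up, the work surface at z = 0. Lengths are in mm, angles in rad, forces in N, time in s.
With the tool pointing down it reaches from about 275 to 825 mm from the base axis. Payload 4.9 kg.
Tool frame: the origin (TCP) lies at the very end of the fingers, on their centre line; the grasp point (between the pads) lies 19 mm behind it; z points along the fingers, y is the direction in which the jaws open and shut (so a half turn about z gives the same grasp; the last joint's range is limited). The gripper opens to 85 mm and grips with 20 to 120 N. Pads are 22 mm wide; open, the fingers measure 114 mm over their backs; the gripper's body (76 mm by 85 mm) begins 54 mm behind the grasp point. The pads swing forward as they close: fully open they stand 13 mm farther back than shut.
Start: joints at [-1.377, 0.326, -0.193, 1.052, 0, 1.437], TCP at [177.091, -520.728, 231.281] pointing down, gripper open.
Joint ranges: [-2.65, 2.65], [-0.97, 1.79], [-1.3, 1.35], [-1.93, 2.1], [-1.47, 1.37], [-3.14, 3.14]. Speed limits (rad/s): [2.57, 2.57, 3.14, 3.14, 3.14, 3.14].

## Interface

Orientations are given as [roll, pitch, yaw] about the fixed x, y, z axes, in that order (R = Rz(yaw) Ry(pitch) Rx(roll)).
In Python, from bench import bot, solve_ik, imaging gives the robot as it stands. Calls block until the motion is done:
- bot.move_ptp(position, orientation): joint-space move of the TCP to a pose.
- bot.movel(position, rot=None, max_speed=150, threshold=None): straight line of the TCP; rot=None keeps the orientation; max_speed is the mean speed in mm/s. With threshold (N) it stops when the force on the tool has changed by that much, and returns True; else False.
- bot.move_j(angles): joint-space move.
- bot.grip(opening, effort=None): opening from 0.0 (shut) to 1.0 (fully open); effort is the grip in N (None keeps the last); returns when the fingers have stopped.
- bot.dwell(seconds).
- solve_ik(position, orientation): joint angles nearest the present ones, or None.
- bot.get_state(): the state.
- imaging.capture(name): name is "side" or "top" or "wrist"; returns the picture (480x640x3 uint8, blue, green, red); there is no depth.
- imaging.camera_model(name): a dict with "K" (3x3 intrinsics, pixels), "position" and "rotation" of the camera in the world. Camera axes: x right, y up, looking along -z (the intrinsics and any distortion apply to the point x, -y, -z); pixel columns grow to the right and rows downward; lengths in mm; the calibration is good to about 2 mm. The wrist camera is an equidistant fisheye: a pixel r from the principal point sees the ray r / f radians off the axis. A picture is of the moment at which its call begins: read the wrist's pose just before it. camera_model takes no time and is no camera call; for the wrist camera it gives the pose at the moment of the call.
A pose or a line that the arm cannot do raises bot.IKError and nothing moves.
- bot.sign_off(): hands the job in, once; it reports no verdict.
The state is a dict: "t": time; "qpos": joint angles; "joint_velocities": joint speeds; "effort": joint torques, N m; "tcp_pos": TCP position; "orientation": TCP orientation; "contact_force": force on the tool from outside, world axes, zero at the start; "wrist_torque": the same for the moment, N m; "opening": opening from 0.0 (shut) to 1.0 (fully open).
Only numpy, scipy, OpenCV 4.12 (cv2) and the standard library are available. Lean on these libraries where they do the work, as an engineer would, in place of code of your own. Each camera call takes 0.05 s, during which the arm holds its last target. There are 200 camera calls.

## Working session

There is one attempt and no reset: what is moved stays moved. The work goes in short steps, each a Python script; the robot and the scene stay as the last script left them, time stands still between calls to the robot, and variables do not carry over. Pictures are saved under pics/ and viewed, about 12 in all and at most 16, crops included, and the job is handed in when it is done.

```bash
ls; mkdir -p pics; python3 - <<'E'
from bench import bot, imaging
import cv2
for n in ("top","side"):
    im=imaging.capture(n); cv2.imwrite(f"pics/{n}0.png",im)
    m=imaging.camera_model(n); print(n,m)
print(bot.get_state())
E
```

```text
pics
top {'K': array([[441.91404204,   0.        , 321.04537361],
       [  0.        , 441.91404204, 238.43887231],
       [  0.        ,   0.        ,   1.        ]]), 'position': array([ 323.04788083,    1.29338988, 1192.18795691]), 'rotation': array([ 0.13434636,  0.01655409, -1.57920872])}
side {'K': array([[481.11363553,   0.        , 316.88544015],
       [  0.        , 481.11363553, 242.26269881],
       [  0.        ,   0.        ,   1.        ]]), 'position': array([100.72553342, 700.22961885, 753.34456272]), 'rotation': array([ 0.8478469 ,  0.0192433 , -2.62354215])}
{'t': 0.1, 'qpos': array([-1.37719850e+00,  3.26878055e-01, -1.93485129e-01,  1.05198801e+00,
        1.30618160e-05,  1.43659595e+00]), 'joint_velocities': array([ 2.86798704e-04, -2.05056804e-03,  2.86377394e-03, -9.69172414e-05,
        7.56223859e-05, -6.46336022e-04]), 'effort': array([ 8.21903941e-04, -4.44237614e+01,  2.63039625e+01,  7.81415321e-03,
       -1.11388406e-04,  2.89768273e-06]), 'tcp_pos': array([ 176.99173659, -520.19800029,  230.57514275]), 'orientation': array([-3.14005351e+00, -2.20982201e-04,  3.27798020e-01]), 'contact_force': array([-0.03431294,  0.10649972, -0.67520564]), 'wrist_torque': array([-0.03252198,  0.0202757 , -0.00630943]), 'opening': 0.9968379610735415}
```

View pics/top0.png

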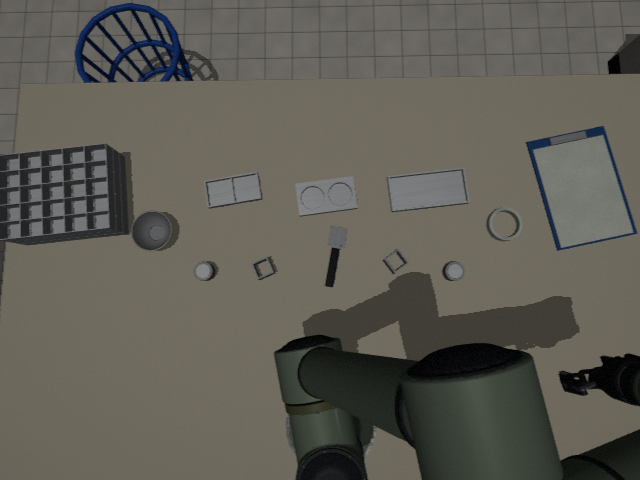

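View pics/side0.png

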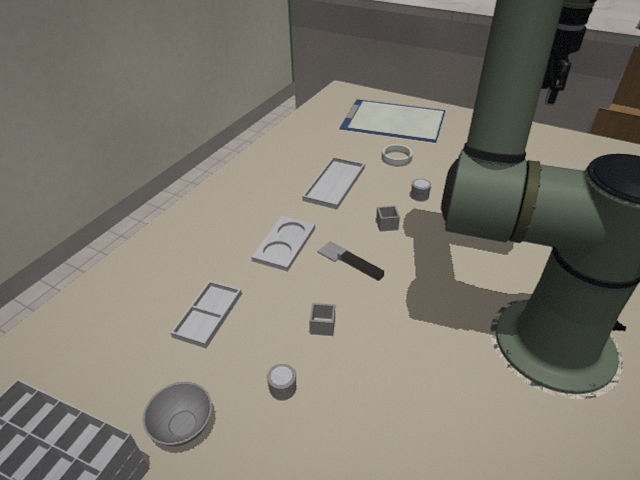

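The top view shows tins at about (205,271) and (454,271), moulds at (264,268) and (395,261), and the scraper at (335,257) with its blade towards +x. The trays are at (234,190) cells, (327,196) rack and (428,190) long, with the bowl at (153,231) and the tape at (505,224). The side view agrees. Next I'll measure.

```bash
cat > h.py <<'E'
import numpy as np, cv2
from scipy.spatial.transform import Rotation as Ro
def rays(m,px,fish=False):
    px=np.atleast_2d(px).astype(float);K=m["K"]
    a=(px-[K[0,2],K[1,2]])/[K[0,0],K[1,1]]
    if fish:
        r=np.linalg.norm(a,axis=1,keepdims=True)+1e-12
        d=np.hstack([a/r*np.sin(r),np.cos(r)])
    else: d=np.hstack([a,np.ones((len(a),1))])
    d=d*[1,-1,-1]
    R=m["rotation"]; R=Ro.from_euler("xyz",R).as_matrix() if np.size(R)==3 else R
    return d@R.T
def cast(m,px,z,fish=False):
    d=rays(m,px,fish); p=np.asarray(m["position"])
    return (p+d*((z-p[2])/d[:,2])[:,None])[:,:2]
def rect(p):
    (c,s,a)=cv2.minAreaRect(p.astype(np.float32)); 
    b=cv2.boxPoints((c,s,a)); e0,e1=b[1]-b[0],b[2]-b[1]
    l=e0 if np.linalg.norm(e0)>np.linalg.norm(e1) else e1
    return np.round(c,1),np.round(sorted(s),1),round(float(np.arctan2(l[1],l[0])%np.pi),3)
E
python3 - <<'E'
from h import *
from bench import imaging
im=cv2.imread("pics/top0.png"); m=imaging.camera_model("top")
hsv=cv2.cvtColor(im,cv2.COLOR_BGR2HSV)
print(hsv[250,220],hsv[190,220],hsv[271,205],hsv[196,327])
mask=((hsv[...,1]<50)|(hsv[...,2]<60)).astype(np.uint8)*255
mask[:165]=0; mask[292:]=0; mask[:,:130]=0; mask[:,527:]=0
mask[273:,380:435]=0
cs,_=cv2.findContours(mask,cv2.RETR_EXTERNAL,cv2.CHAIN_APPROX_NONE)
for c in cs:
    if cv2.contourArea(c)<60: continue
    px=c[:,0]; mid=px.mean(0)
    z=15 if mid[1]<215 else 40 if 200>mid[0] or mid[0]<300 or 370<mid[0]<470 else 10
    print(mid.round(),z,*rect(cast(m,px,z)))
o=cv2.cvtColor(mask,cv2.COLOR_GRAY2BGR)
cv2.imwrite("pics/top_m.png",cv2.resize(np.vstack([im[165:300,130:530],o[165:300,130:530]]),None,fx=2,fy=2,interpolation=cv2.INTER_CUBIC))
w=imaging.camera_model("wrist"); print(w)
E
```

```text
[ 20  41 113] [100   6 127] [ 90   2 133] [110   6 127]
[331. 229.] 10 [513.5   5.1] [ 348.1 1093.3] 1.557
{'K': array([[371.64829954,   0.        , 320.12380282],
       [  0.        , 371.64829954, 242.68922513],
       [  0.        ,   0.        ,   1.        ]]), 'position': array([ 250.99801445, -494.67237567,  372.46082161]), 'rotation': array([-0.31218232,  0.0013963 , -1.24272685])}
```

View pics/top_m.png

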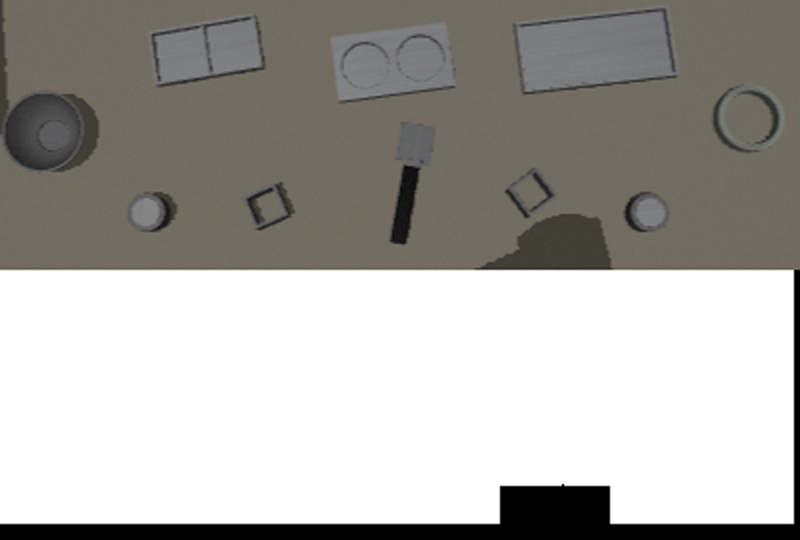

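The crop is clear: every piece and tray is separate and unshadowed. My saturation threshold was too high, because the bench has S≈41. I'll redo it.

```bash
python3 - <<'E'
from h import *
from bench import imaging
im=cv2.imread("pics/top0.png"); m=imaging.camera_model("top")
hsv=cv2.cvtColor(im,cv2.COLOR_BGR2HSV)
mask=((hsv[...,1]<24)|(hsv[...,2]<35)).astype(np.uint8)*255
mask[:165]=0; mask[292:]=0; mask[:,:130]=0; mask[:,527:]=0
cs,_=cv2.findContours(mask,cv2.RETR_EXTERNAL,cv2.CHAIN_APPROX_NONE)
for c in cs:
    if cv2.contourArea(c)<40: continue
    px=c[:,0]; mid=px.mean(0)
    z=15 if mid[1]<215 else 24 if mid[0]>480 else 40 if mid[0]<300 or mid[0]>370 else 10
    print(mid.round(),z,*rect(cast(m,px,z)))
o=cv2.cvtColor(mask,cv2.COLOR_GRAY2BGR)
cv2.imwrite("pics/top_m2.png",cv2.resize(o[165:300,130:530],None,fx=2,fy=2))
E
```

```text
[453. 271.] 40 [ 390.2 -323.6] [46.6 54.6] 1.561
[204. 271.] 40 [396.3 324.9] [47.1 55.5] 1.562
[263. 268.] 40 [403.3 172.8] [49.1 49.2] 1.967
[395. 261.] 40 [ 418.  -174.1] [47.  50.6] 2.198
[334. 254.] 10 [435.  -15.6] [ 46.6 161.7] 2.967
[151. 230.] 40 [506.6 470.6] [107.  108.4] 0.037
[504. 224.] 24 [ 516.3 -469.3] [89.1 93.3] 1.559
[326. 196.] 15 [600.1   5.2] [ 93.1 161.4] 1.694
[232. 190.] 15 [620.  261.5] [ 80.6 151.1] 1.728
[427. 189.] 15 [ 614.5 -271.7] [101.3 213.9] 1.675
```

View pics/top_m2.png

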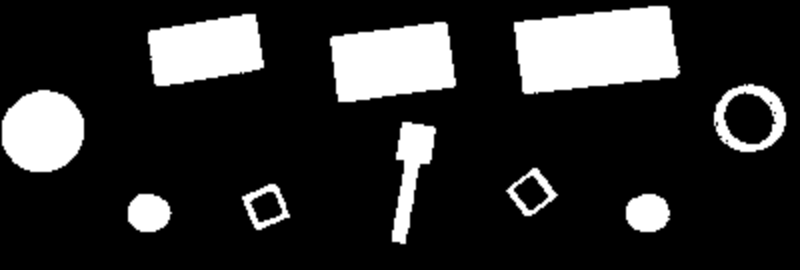

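The sizes match the spec (mould about 46–49 mm, scraper 162, trays within 3 mm), so the plan holds. I'll hover over each side and cross-check with the wrist camera.

```bash
cat > r.py <<'E'
from h import *
from bench import bot, solve_ik, imaging
from math import pi
def near_yaw(p,yaw,step=pi):
    # q6 = q1+pi-yaw ; choose the equivalent yaw with smallest |q6|
    q1=np.arctan2(p[1],p[0]); d=q1+pi-yaw
    return yaw+step*round(d/step)
def go(p,yaw): bot.move_ptp(list(map(float,p)),[pi,0,float((yaw+pi)%(2*pi)-pi)])
def wrist(name):
    m=imaging.camera_model("wrist"); im=imaging.capture("wrist"); cv2.imwrite(f"pics/{name}.png",im)
    hsv=cv2.cvtColor(im,cv2.COLOR_BGR2HSV)
    mask=((hsv[...,1]<24)|(hsv[...,2]<35)).astype(np.uint8)*255
    cs,_=cv2.findContours(mask,cv2.RETR_EXTERNAL,cv2.CHAIN_APPROX_NONE)
    for c in cs:
        if cv2.contourArea(c)<300: continue
        px=c[:,0]; lo=px.min(0); hi=px.max(0)
        if lo.min()<1 or hi[0]>638 or hi[1]>478: continue
        for z in (4,15,40): print(px.mean(0).round(),z,*rect(cast(m,px,z,True)))
    return m,im
E
python3 - <<'E'
from r import *
for n,p in (("wA",(400,-250,260)),("wB",(400,250,260))):
    go(p,near_yaw(p,0)); bot.dwell(.2); print(n); wrist(n)
s=bot.get_state(); print(s["t"],s["tcp_pos"],s["qpos"])
a=cv2.imread("pics/wA.png");b=cv2.imread("pics/wB.png")
cv2.imwrite("pics/wAB.png",cv2.resize(np.hstack([a,b]),(800,300)))
E
```

```text
wA
[151. 294.] 4 [ 522.6 -477.3] [ 92.4 105.7] 2.303
[151. 294.] 15 [ 517. -471.] [ 89.8 102.8] 2.303
[151. 294.] 40 [ 504.3 -456.7] [84.  96.2] 2.303
[390. 221.] 4 [ 424.5 -171.4] [50.5 61. ] 0.633
[390. 221.] 15 [ 421.7 -173.6] [49.1 59.3] 0.633
[390. 221.] 40 [ 415.1 -178.5] [45.9 55.5] 0.633
[247. 196.] 4 [ 396.8 -330.6] [53.7 58.9] 1.917
[247. 196.] 15 [ 394.7 -328.4] [52.2 57.3] 1.917
[247. 196.] 40 [ 389.9 -323.3] [48.9 53.6] 1.917
[512. 233.] 4 [434.7 -14.8] [ 47.5 163.6] 2.955
[512. 233.] 15 [431.6 -21.3] [ 46.2 159.1] 2.955
[512. 233.] 40 [424.4 -36.1] [ 43.2 148.8] 2.955
wB
[331. 367.] 4 [625.5 262.8] [ 89.1 152.8] 1.733
[331. 367.] 15 [617.1 262.5] [ 86.6 148.6] 1.733
[331. 367.] 40 [597.9 261.6] [ 81. 139.] 1.733
[398. 201.] 4 [401.6 337.3] [53.3 60.3] 0.49
[398. 201.] 15 [399.4 334.9] [51.8 58.6] 0.49
[398. 201.] 40 [394.3 329.4] [48.4 54.8] 0.49
[250. 208.] 4 [409.7 171.3] [52.5 58.3] 1.978
[250. 208.] 15 [407.3 173.5] [51.1 56.7] 1.978
[250. 208.] 40 [401.7 178.4] [47.8 53. ] 1.978
[110. 232.] 4 [435.3 -12.6] [ 47.2 163.3] 2.959
[110. 232.] 15 [432.1  -5.4] [ 45.9 158.8] 2.959
[110. 232.] 40 [424.9  11.1] [ 42.9 148.5] 2.959
4.275 [400.34597972 249.46857277 259.97172177] [ 4.00607606e-01  1.61599019e-01 -3.35507845e-01  1.07370946e+00
 -3.09212623e-05  4.01850730e-01]
```

View pics/wAB.png

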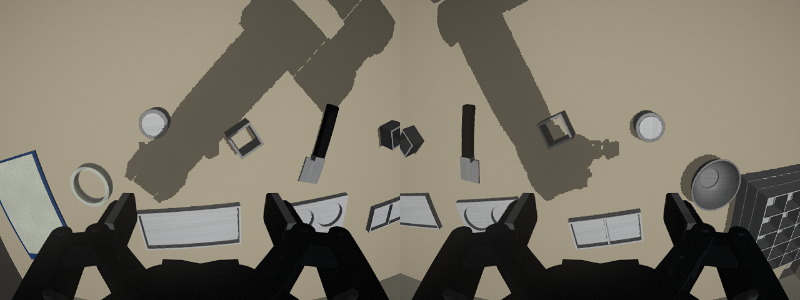

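The wrist view agrees with the top view to within about 4 mm. It shows the pieces upright and clear of each other: the tin at left px (154,122), and on the right the tin at (648,126) and the mould at (556,128). Starting with the left tin.

```bash
cat >> r.py <<'E'
def u(a): return np.array([np.cos(a),np.sin(a)])
TR=dict(rack=(np.array([601,5.]),1.694),cell=(np.array([620.5,262.]),1.73),long=(np.array([615,-272.]),1.675))
def pick(xy,yaw,z,step,eff=60,o=1.0):
    bot.grip(o,eff); yaw=near_yaw(xy,yaw,step)
    go([*xy,110],yaw); 
    hit=bot.movel([*xy,z],max_speed=120,threshold=15)
    bot.grip(0.0,eff); s=bot.get_state(); g=s["opening"]
    bot.movel([*xy,110],max_speed=200)
    print("pick",hit,s["tcp_pos"].round(1),"open",round(g,3),round(bot.get_state()["opening"],3))
def place(xy,yaw,z,rel=0.88):
    yaw=near_yaw(xy,yaw,pi)
    go([*xy,110],yaw); bot.movel([*xy,z+10],max_speed=150)
    hit=bot.movel([*xy,z-2],max_speed=30,threshold=6)
    s=bot.get_state(); bot.grip(rel)
    bot.movel([*xy,110],max_speed=200)
    print("place",hit,s["tcp_pos"].round(1),s["contact_force"].round(1),"t",round(bot.get_state()["t"],1))
E
python3 - <<'E'
from r import *
c,a=TR["rack"]
pick((394.5,329),near_yaw((394.5,329),np.arctan2(329,394.5)),13,pi)
place(c+38*u(a),a,17)
wrist("w1")
E
```

```text
pick False [394.9 329.3  14. ] open 0.566 0.561
place True [597.4  42.7  18.1] [ 0.4 -0.4  4.8] t 10.7
[323. 278.] 4 [602.1   2.4] [ 93.9 167.9] 1.695
[323. 278.] 15 [601.4   7.7] [ 89.8 160.4] 1.695
[323. 278.] 40 [599.7  19.8] [ 80.3 143.4] 1.695
```

View pics/w1.png

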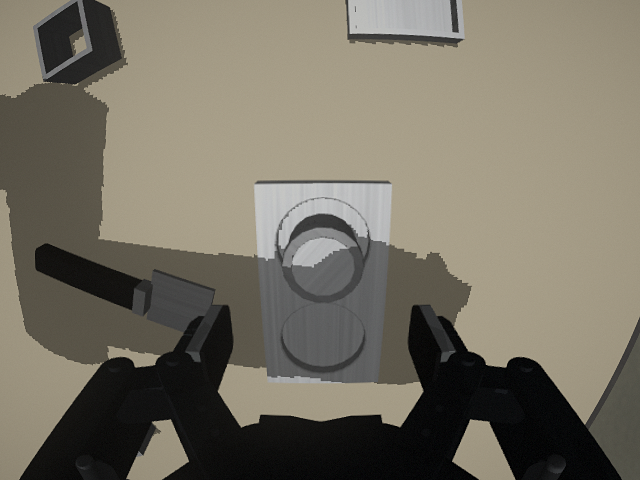

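The tin is in the +y well and upright: lid centre at (322,265), well rim at (322,240). Rise from pick to contact was 4.1 mm, so it reached the well floor. Casting both points to check the offset, then the second tin.

```bash
python3 - <<'E'
from r import *
m=imaging.camera_model("wrist")
print("lid",cast(m,(322.5,265.5),44,True),"well+ rim",cast(m,[(276,240),(370,240),(323,198)],14,True),"well- rim",cast(m,[(281,336),(364,336)],14,True))
c,a=TR["rack"]; print("exp",c+38*u(a))
p=(389.5,-325.5)
pick(p,np.arctan2(p[1],p[0]),13,pi)
place(c-38*u(a),a,17)
wrist("w2")
E
```

```text
lid [[596.11205827  41.14359088]] well+ rim [[564.51372869  43.74746326]
 [627.0726226   51.55057064]
 [592.19878001  75.89507505]] well- rim [[574.10239799 -30.88895367]
 [635.74112217 -23.25541152]]
exp [596.33009557  42.71196087]
pick False [ 389.9 -325.9   14. ] open 0.564 0.557
place True [606.7 -32.8  18.1] [-0.6 -0.4  5. ] t 18.0
[118. 197.] 4 [430.5 -12. ] [ 46.4 175.6] 2.954
[118. 197.] 15 [437.9  -9.4] [ 44.4 167.8] 2.954
[118. 197.] 40 [454.5  -3.5] [ 39.7 150. ] 2.954
[323. 181.] 4 [601.9   4.6] [ 93.8 166.4] 1.695
[323. 181.] 15 [601.6   6.4] [ 89.7 159. ] 1.695
[323. 181.] 40 [600.8  10.6] [ 80.2 142.2] 1.695
```

View pics/w2.png

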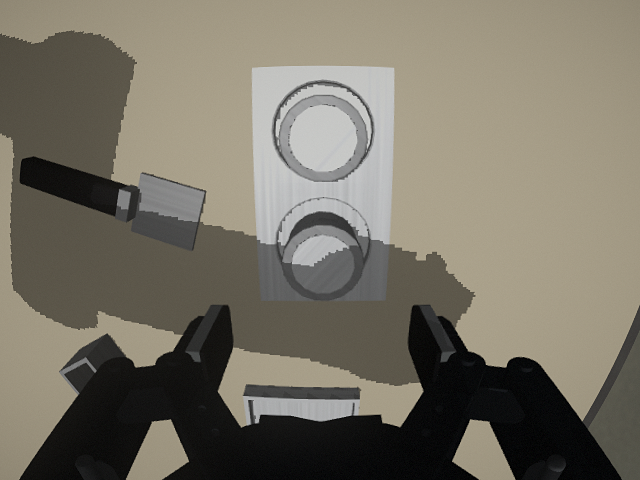

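Both tins stand in their wells, with lids at (323,138) and (323,262). The well allows only 8 mm of play, so a seated tin is always within tolerance. Now both moulds.

```bash
python3 - <<'E'
from r import *
c,a=TR["cell"]
pick((402,175),0.40,14,pi/2); place(c+36*u(a),a,18)
pick((416,-176),0.63,14,pi/2); place(c-36*u(a),a,18)
wrist("w3")
E
```

```text
pick False [402.5 175.1  14.8] open 0.531 0.526
place True [615.7 297.9  18.9] [ 0.3 -0.2  4. ] t 24.9
pick False [ 416.6 -176.2   14.8] open 0.528 0.527
place True [627.2 226.7  18.9] [-0.7 -0.9  5. ] t 32.8
[317. 284.] 4 [620.1 272.4] [ 80.2 168.5] 1.732
[317. 284.] 15 [620.8 266.9] [ 76.6 161. ] 1.732
[317. 284.] 40 [622.6 254.4] [ 68.5 144. ] 1.732
```

View pics/w3.png

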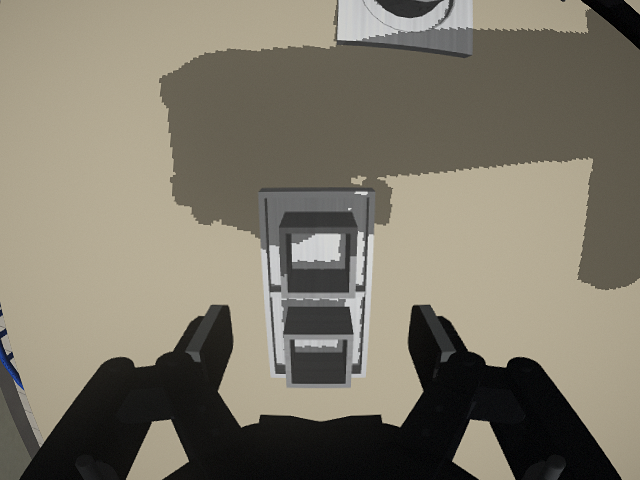

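Both moulds are upright in their cells at (317,253) and (319,345), each 4.1 mm above its pick height, so they are on the floor. Now the scraper.

```bash
python3 - <<'E'
from r import *
c,a=TR["long"]
pick((434.5,-14),-0.18,3,pi,eff=60,o=0.7); place(c,a,7,rel=0.55)
wrist("w4")
go((430,-250,260),near_yaw((430,-250),0)); 
cv2.imwrite("pics/end.png",np.vstack([cv2.resize(imaging.capture("top")[150:300,100:540],(640,218)),imaging.capture("side")[60:420]]))
E
```

```text
pick False [435.  -14.1   3.7] open 0.238 0.241
place True [ 615.8 -272.4    7.8] [-1.1 -0.   4.4] t 40.0
```

View pics/w4.png

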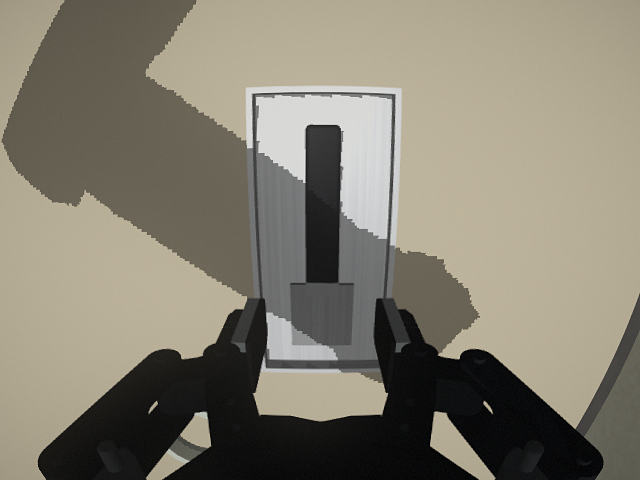

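View pics/end.png

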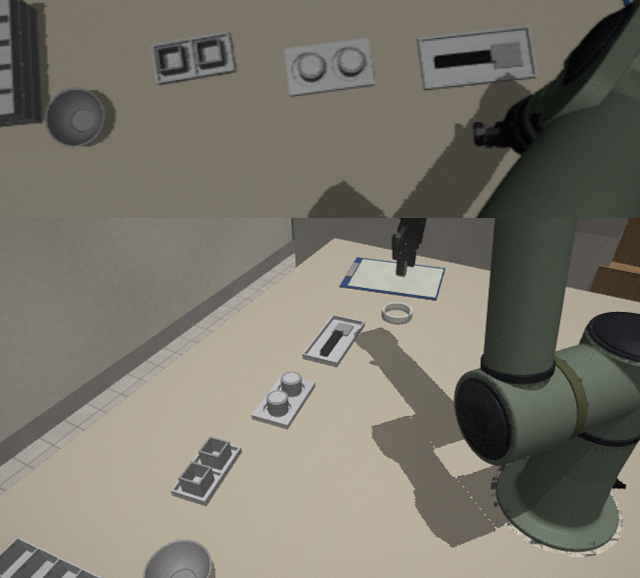

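The scraper lies centred and lengthwise in the long tray, with the handle end at (323,127) and the blade end at (322,345) in the wrist view. All five pieces are in place, the bowl and tape look unmoved, and the gripper is clear. Handing in.

```bash
python3 - <<'E'
from r import *
s=bot.get_state(); print(s["t"],s["contact_force"]); bot.sign_off()
E
```

```text
41.625 [-0.01066598 -0.54319188 -0.92818294]
the job is handed in; nothing more can be done
```

I sorted all five pieces and handed the job in at about 41.6 s of the 112 s allowed; no verdict was reported.

**Method:** I found the pieces and trays in the top camera image. I cross-checked most of them with the wrist camera, and the two views agreed to about 4 mm. Then I picked and placed each piece, lowering it until it touched the floor of its place.

**Last checks:**
- **Height:** every piece touched down 4.1 mm above its pick height, which matches the 4 mm tray and well floors.
- **Pictures:** the final views show both tins upright in the wells, both moulds upright in the cells, and the scraper flat, lengthwise and central in the long tray.
- **Bystanders:** the bowl and tape look unmoved by eye, but I didn't measure them again; the arm hid the tape in the last top picture, and only the side view showed it.
- **Disagreement:** for the first tin, the lid and well-rim readings gave roughly 3 to 6 mm between tin and well centre. That is inside the 12 mm limit. I did not measure the final offsets of the other pieces numerically.

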